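Hold the gym chalk over its box with the tongs

TASK

Pick up the spring tongs, squeeze them on the white chalk block standing on its blue stand and lift it off, so that the gripper itself never touches the chalk. Carry it over the middle of the open black storage box, which catches the crumbs, and finish there still holding it steady in the squeezed tongs, about a hand's breadth above the rim (within 3 to 20 cm), nothing put down or let go. Do not let the chalk drop, and leave the plate, the ring, the dumbbell and the yoga block where they are.

Things in the scene. Friction and masses are not known exactly. Their poses are not given: they have to be found in the camera images.
- tongs: spring tongs lying flat, loose, about 115 g, 225 long, 34 high, two steel arms that open sideways. Origin midway between the black grips at their underside, near the centre of mass; x towards the orange jaws, y to the left arm, z up. Black grips: slabs at x -30 to 30, z 0 to 34; squeeze their outer faces at x = 0: 60 apart open, 53 at joint 0.035, 43 at joint 0.087
- tongs_left (a joint): closing angle (rad) of each arm; both are geared to move equally. 0 open (jaw gap 64 mm), 0.035: gap 51, 0.087: gap 32 with jaws and grips parallel, 0.17 shut. A spring pushes each grip outward with about 4 N when open, 6 N at 0.087; the tongs open again if let go
- tongs_tip (a point): point midway between the flat orange jaws: 87 mm ahead of the tongs' origin along x, 17 mm above the underside. Jaws: x 66 to 106, z 6 to 28 in the tongs' frame; the arms behind them run at z 8 to 26, as wide apart as the jaws
- tongs_pivot (a point): pivot of the two arms, at the underside, 100 mm behind the tongs' origin (x = -100); the rear end is at x = -125
- chalk: white gym chalk block, 48 (x) by 32 (y) by 48 high, about 50 g (0.7 to 1.4 times), loose, standing on the blue stand. Origin: centre of its underside; x along its 48 mm length, so the jaws close along its y, on the two faces 32 mm apart. Reachable from above with the tongs parallel to its x
- chalk_stand: round blue stand fixed to the counter, 84 in diameter; origin at the centre of its underside. The chalk stands on its floor 25 above the counter, inside a lip 4 thick whose top is 30 above the counter
- storage_box: open black plastic storage box fixed to the counter, 180 (x) by 140 (y) by 80 high, walls 5 thick, a grey latch on its +x side, sticking out 10; origin at the centre of its underside, z up
- box_rim (a point): centre of the storage box's open mouth, level with the rim, 80 mm above the counter
- fractional_plate: bystander: steel weight plate lying flat, 120 in diameter, 12 thick, with a 52 hole; origin at the centre of its underside
- grip_ring: bystander: green silicone grip ring lying flat, 84 in diameter, 26 high; origin at the centre of its underside
- dumbbell: bystander: small aluminium dumbbell lying along its y, 150 long, 64 high; origin at the centre of its underside
- yoga_block: bystander: wooden yoga block lying flat, 120 (x) by 228 (y) by 76 high; origin at the centre of its underside
There are look-alikes about, which are no part of the job. Of the things shaped like the tongs, the steel one is meant.

How it is judged:
On the way, in this order (a step that is already met when the one before it is completed fails the run):
1. the tongs are lifted off the counter in the gripper (height (world z) of tongs above 0.015 m and contact force between the fingers and tongs above 2 N), for 0.2 s.
2. the chalk is squeezed in the tongs and lifted off its stand (contact force between tongs and chalk above 2 N and distance between tongs_tip and chalk below 0.06 m and contact force between the fingers and tongs above 2 N and z of chalk in the frame of chalk_stand above 0.035 m), for 0.2 s.
At the end, for the whole second after the job is handed in: Chalk pinched in the tongs (over 2 N), the tongs held by the gripper (over 2 N) and clear of the box; chalk still (under 0.03 m/s), its centre within 75 by 55 mm of the box's middle (along, across), underside 30 to 200 mm above the rim; bystanders within 20 mm of their starts (x of chalk in the frame of storage_box between -0.075 and 0.075 m and y of chalk in the frame of storage_box between -0.055 and 0.055 m and z of chalk in the frame of box_rim between 0.03 and 0.2 m and contact force between tongs and chalk above 2 N and distance between tongs_tip and chalk below 0.06 m and contact force between the fingers and tongs above 2 N and contact force between tongs and storage_box below 0.1 N and linear speed of chalk below 0.03 m/s and distance of each of fractional_plate, grip_ring, dumbbell, yoga_block from where it was at the start of the episode below 0.02 m); the arm keeps its last pose, push and grip.
It fails at once if the gripper or arm touches the chalk itself (contact force between any of the fingers, the arm and chalk above 0.3 N).
It fails at once if the chalk drops to the counter or into the box (height (world z) of chalk below 0.015 m).
It fails at once if a bystander (plate, ring, dumbbell or yoga block) is moved over 20 mm (distance of any of fractional_plate, grip_ring, dumbbell, yoga_block from where it was at the start of the episode above 0.02 m).
It also fails if it takes over 45 s, if anything falls off the work surface, if the arm or the gripper's body presses on something with over 40 N, if the wrist force passes 120 N, or if a joint passes its speed limit or range.

ROBOT

A 6-joint arm with a two-finger parallel gripper is mounted at the origin on the work surface. World frame = base frame: x ahead of the robot, y to its left, z up, the work surface at z = 0. Lengths are in m, angles in rad, forces in N, time in s.
With the tool pointing down it reaches from about 0.325 to 0.85 m from the base axis. Payload 15.5 kg.
Tool frame: the origin (TCP) lies at the centre of the arm's flange, where the gripper is bolted on; the fingertips stand 191 mm ahead of it and the grasp point (between the pads) lies bot.pinch_z ahead of it (bot.pinch_z is the distance from the TCP to the grasp point, in m); z points along the fingers, y is the line along which they close (so a half turn about z gives the same grasp; the last joint's range is limited). The gripper opens to 91 mm and grips with 3 to 60 N. Pads are 32 mm wide; open, the fingers measure 118 mm over their backs; the gripper's body (76 mm by 178 mm) begins 60 mm behind the grasp point.
Start: joints at [1.111, 0.494, 1.345, -0, 1.302, -0.096], TCP at [0.223, 0.584, 0.405] pointing down, gripper open.
Joint ranges: [-2.91, 2.91], [-0.82, 2.16], [0.22, 2.67], [-1.22, 4.37], [0.12, 2.79], [-3.08, 3.08]. Speed limits (rad/s): [1.89, 1.89, 2.57, 3.01, 3.01, 3.01].

INTERFACE

Orientations are given as a unit quaternion [w, x, y, z].
In Python, from station import bot, optics, finish_job gives the robot as it stands.
- The arm moves only by the tool arm_command, never from a script. Its argument "targets" is one flat list of numbers, 7 for each row, row after row: the finger opening in m, from 0 to 0.0912, then the shift along the tool's x, y, z in m, then the turn, a rotation vector about the tool's x, y, z in degrees. A call has 1 to 10 rows; each row shifts and turns the commanded pose from where the row before left it, along the tool's axes as they then stand; what a row does not reach is not made up. A row lasts 1/10 s, in which the tool goes at most 50 mm and 8.59 degrees, less where a joint would pass 70% of its speed; a pose out of reach is approached as far as the arm can. A call is refused whole if a number of a shift passes 0.05 or a number of a turn 8.59, either way. A call with a gripper value outside its range is refused whole. The fingers move at their own pace and stop on an object; "grip_force" is the grip in N (left out, the last holds). Time passes only in rows, so rows that do not move let the fingers close. It gives the time, the measured TCP pose, the force, the opening and the grip force at its end, in the units of the state.
- bot.get_obs(): the state, without advancing time (a new reading comes with each control period).
- optics.get_image(name): name is "scene" or "side" or "wrist"; returns the picture (480x640x3 uint8, red, green, blue); there is no depth.
- optics.camera_info(name): a dict with "fx", "fy", "cx", "cy" (pixels), "R" (3x3) and "t" (3): a world point X has camera coordinates R X + t; the wrist camera has in their place "tool_from_camera" (4x4, takes a point from camera to tool coordinates, whose origin is the TCP and whose axes are the flange's). Camera axes: x right, y down, z forward; pixel columns grow to the right and rows downward; lengths in m; the calibration is good to about 2 mm. The wrist camera is an equidistant fisheye: a pixel r from the principal point sees the ray r / f radians off the axis. A picture is of the moment at which its call begins: read the wrist's pose just before it. camera_info takes no time and is no camera call.
- finish_job(): hands the job in; it is judged then, once.
The state is a dict: "time": time; "qpos": joint angles; "joint_vel": joint speeds; "tau": joint torques, N m; "ee_pos": TCP position; "tool_rot": TCP orientation; "force": force on the tool from outside, world axes, zero at the start; "torque": the same for the moment, N m; "gripper_width": finger opening in m; "grip_force": force on a finger pad.
Only numpy, scipy, OpenCV 4.12 (cv2) and the standard library are available. Lean on these libraries where they do the work, as an engineer would, in place of code of your own. Each camera call takes 0.05 s, during which the arm holds its last target. There are 200 camera calls.

## Working session

There is one attempt and no reset: what is moved stays moved. The work goes in short steps, Python scripts to look and compute and a tool call to move; the robot and the scene stay as the last step left them, time stands still between calls to the robot, and variables do not carry over. Pictures are saved under pics/ and viewed, at most 10 in all, crops included, and the job is handed in when it is done.

Besides the shell and the picture viewer there is one more tool, called after ">>>" as name(argument=value, ...) on one line, values as JSON. arm_command: Moves the arm, as the interface text tells. Its arguments: {"type":"object","properties":{"targets":{"type":"array"},"grip_force":{"type":"number"}},"required":["targets"]}

```bash
ls; mkdir -p pics; python3 - <<'E'
from station import bot, optics
import cv2
print(bot.pinch_z, bot.get_obs())
for n in("scene","side","wrist"):
    print(n,optics.camera_info(n))
    cv2.imwrite(f"pics/{n}0.png",optics.get_image(n)[:,:,::-1])
E
```

```text
pics
0.172 {'time': 0.0, 'qpos': array([ 1.11053561e+00,  4.94159122e-01,  1.34612961e+00, -5.56423271e-07,
        1.30252476e+00, -9.55186597e-02]), 'joint_vel': array([-4.46536319e-05,  1.23518562e-03, -2.19617900e-03,  1.15925978e-03,
        6.50672510e-04, -1.45348604e-03]), 'tau': array([-1.53547440e-03, -8.78818631e+01, -3.81856978e+01,  7.08345068e-02,
        5.32129628e-02, -1.58611583e-04]), 'ee_pos': array([0.22288112, 0.58374149, 0.40415361]), 'tool_rot': array([-1.67196048e-04,  1.81361682e-01,  9.83416274e-01, -5.87073425e-04]), 'force': array([0.51640214, 0.36191865, 0.07546151]), 'torque': array([-0.01479645, -0.03620744, -0.0327927 ]), 'grip_force': 0.0, 'gripper_width': 0.09109337146286718}
scene {'fx': 462.8481709196013, 'fy': 462.8481709196013, 'cx': 315.4348635968929, 'cy': 235.46542306669429, 'R': array([[-4.74304092e-01,  8.80360926e-01, -5.18042433e-04],
       [ 6.29334682e-01,  3.38649356e-01, -6.99467277e-01],
       [-6.15608225e-01, -3.32086214e-01, -7.14664439e-01]]), 't': array([ 0.16580963, -0.34927921,  1.74471382])}
side {'fx': 621.6476219550711, 'fy': 621.6476219550711, 'cx': 316.55520916312054, 'cy': 236.25226991454394, 'R': array([[ 0.98541495, -0.16989036,  0.00972816],
       [-0.0917523 , -0.57859751, -0.81043595],
       [ 0.14331395,  0.79772313, -0.58574647]]), 't': array([-0.53588223,  0.19100648,  1.26018589])}
wrist {'fx': 371.64829954431775, 'fy': 371.64829954431775, 'cx': 318.9652758541654, 'cy': 240.60719686534156, 'tool_from_camera': array([[ 1.87758053e-04, -9.72262901e-01, -2.33890607e-01,
         6.48234156e-02],
       [ 9.99999662e-01, -4.71661327e-06,  8.22366403e-04,
         2.63951612e-04],
       [-8.00659516e-04, -2.33890683e-01,  9.72262571e-01,
         2.00213432e-02],
       [ 0.00000000e+00,  0.00000000e+00,  0.00000000e+00,
         1.00000000e+00]])}
```

View pics/scene0.png

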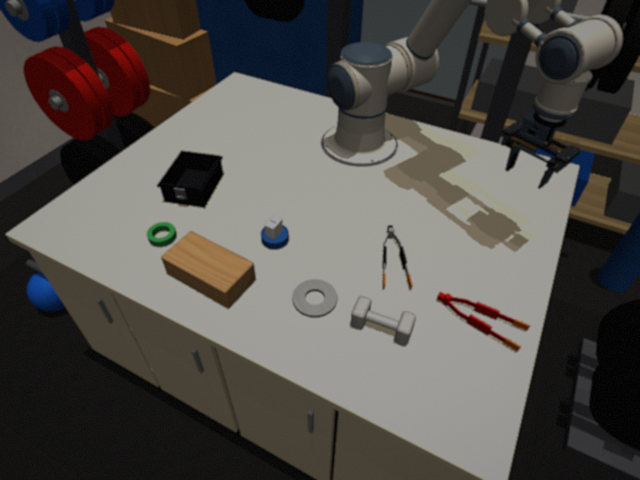

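View pics/side0.png

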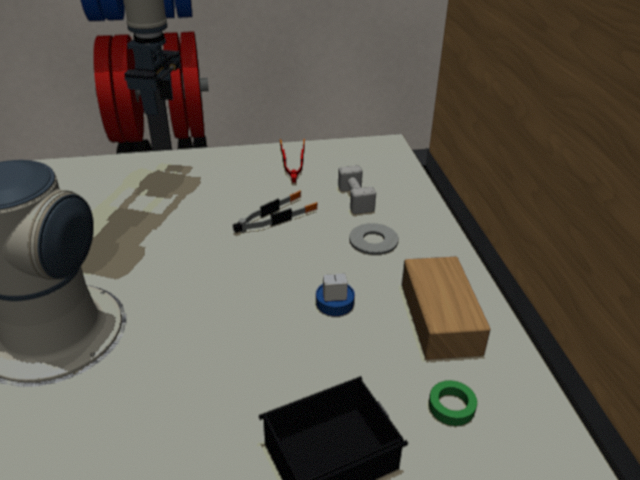

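View pics/wrist0.png

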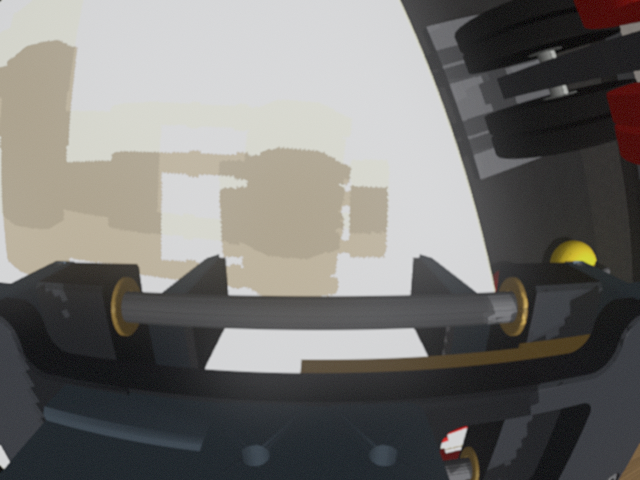

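Scene: steel tongs have their pivot at ~(390,231) and jaws at (384,282) and (408,282). The chalk is at ~(274,230), the box at ~(192,178), and the red tongs are the look-alike. Side: tongs pivot (239,227), jaws (298,195) and (313,207), chalk (335,288), box (333,435). Next I'll enlarge crops of these.

```bash
python3 - <<'E'
import cv2,numpy as np
s=cv2.imread("pics/scene0.png");d=cv2.imread("pics/side0.png")
c=lambda im,x,y,w,h:cv2.resize(im[y:y+h,x:x+w],(400,300),interpolation=cv2.INTER_CUBIC)
# 5x crops (80x60): top-left px noted
cv2.imwrite("pics/crops.png",np.vstack([np.hstack([c(s,360,225,80,60),c(d,230,185,100,75)]),np.hstack([c(s,240,205,80,60),c(d,295,260,80,60)])]))
cv2.imwrite("pics/box.png",np.hstack([c(s,150,145,80,60),c(d,250,365,160,120)]))
E
```

```text
(no output)
```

View pics/crops.png

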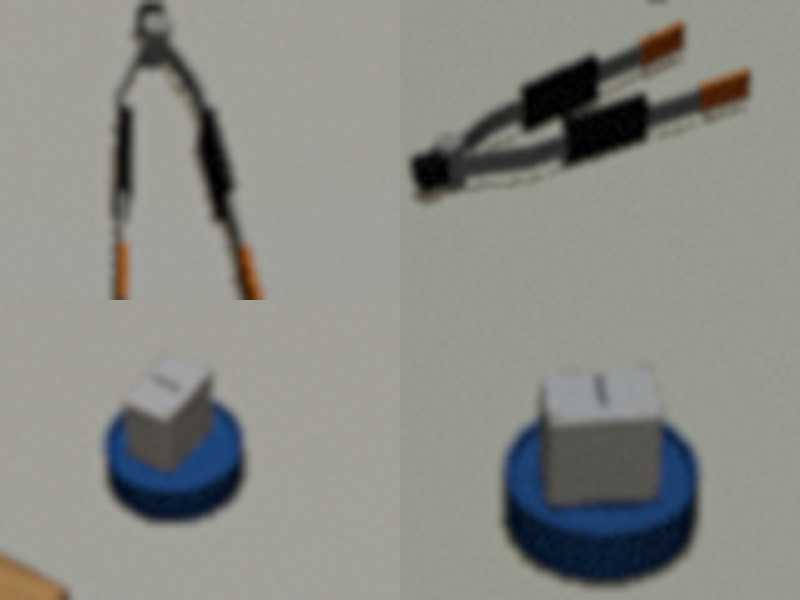

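View pics/box.png

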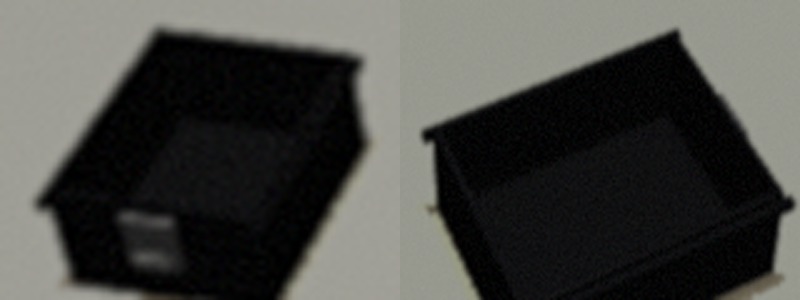

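Crops: the tongs' pivot knob, both grips, both jaws, and the corners of the chalk top and box rim are all readable. Now triangulating.

```bash
cat > h.py <<'E'
import numpy as np,cv2
from station import bot,optics
from scipy.optimize import least_squares
C={n:optics.camera_info(n) for n in("scene","side")}
K=lambda c:np.array([[c["fx"],0,c["cx"]],[0,c["fy"],c["cy"]],[0,0,1]])
P={n:K(c)@np.c_[c["R"],c["t"]] for n,c in C.items()}
def proj(n,X):
    q=np.c_[np.atleast_2d(X),np.ones(len(np.atleast_2d(X)))]@P[n].T
    return q[:,:2]/q[:,2:]
def tri(a,b):
    h=cv2.triangulatePoints(P["scene"],P["side"],np.array(a,float),np.array(b,float)).ravel()
    return h[:3]/h[3]
S=lambda x,y,ox,oy,k:(ox+x/k,oy+y/k)
E
python3 - <<'E'
from h import *
np.set_printoptions(precision=4,suppress=True)
sc=lambda x,y:S(x,y,360,225,5); sd=lambda x,y:S(x-400,y,230,185,4)
for nm,a,b in [("pivot",sc(157,20),sd(450,148)),("gripL",sc(215,163),sd(561,93)),("gripR",sc(123,150),sd(606,130)),
  ("jawL",(410,281.5),sd(663,43)),("jawR",(384,281),sd(725,88))]:print(nm,tri(a,b),np.r_[a,b])
sc=lambda x,y:S(x,y-300,240,205,5); sd=lambda x,y:S(x-400,y-300,295,260,5)
# chalk corners: west-near.. ordering in world: side FL,FR,BR,BL
obs_sd=[sd(543,422),sd(660,418),sd(651,372),sd(546,375),sd(543,505),sd(660,497)]
# scene: side-FL is -y,-x ; scene right=+y, down=+x
for nm,a,b in [("FL",sc(127,398),obs_sd[0]),("FL2",sc(165,358),obs_sd[0]),("FR",sc(127,398),obs_sd[1]),("FR2",sc(170,418),obs_sd[1]),("BR",sc(170,418),obs_sd[2]),("BR2",sc(212,370),obs_sd[2]),("BL",sc(212,370),obs_sd[3]),("BL2",sc(165,358),obs_sd[3])]:print(nm,tri(a,b))
sc=lambda x,y:S(x,y,150,145,5); sd=lambda x,y:S(x-400,y,250,365,2.5)
for nm,a,b in [("a",sc(158,32),sd(427,135)),("b",sc(360,62),sd(677,35)),("d",sc(42,205),sd(427,135)),("e",sc(158,32),sd(677,35)),("f",sc(360,62),sd(790,205)),("g",sc(285,215),sd(790,205))]:print(nm,tri(a,b))
E
```

```text
pivot [0.4069 0.2857 0.03  ] [391.4 229.  242.5 222. ]
gripL [0.4835 0.3548 0.0169] [403.   257.6  270.25 208.25]
gripR [0.5053 0.305  0.0203] [384.6 255.  281.5 217.5]
jawL [0.5569 0.4028 0.0179] [410.   281.5  295.75 195.75]
jawR [0.5886 0.3405 0.019 ] [384.   281.   311.25 207.  ]
FL [ 0.5651 -0.0291  0.0616]
FL2 [ 0.5549 -0.0277  0.0692]
FR [ 0.6006 -0.0304  0.0696]
FR2 [ 0.6012 -0.0104  0.0561]
BR [ 0.6031 -0.0001  0.0694]
BR2 [0.592  0.     0.0795]
BL [0.5589 0.002  0.0716]
BL2 [ 0.5606 -0.0177  0.0832]
a [ 0.4197 -0.411   0.1297]
b [ 0.5308 -0.3022  0.1258]
d [ 0.4665 -0.4073  0.0885]
e [ 0.5428 -0.3672  0.1712]
f [ 0.5545 -0.3869  0.0835]
g [ 0.5896 -0.3643  0.0181]
```

```bash
cat >> h.py <<'E'
def plane(n,uv,z):
    c=C[n];d=np.linalg.inv(K(c))@np.r_[uv,1];o=-c["R"].T@c["t"];d=c["R"].T@d
    return o+d*(z-o[2])/d[2]
E
python3 - <<'E'
from h import *
np.set_printoptions(precision=4,suppress=True)
sc=lambda x,y:S(x,y,150,145,5); sd=lambda x,y:S(x-400,y,250,365,2.5)
for p in [(158,32),(360,62),(42,205),(285,215)]:print("scene",p,plane("scene",sc(*p),.08))
for p in [(427,135),(677,35),(790,205)]:print("side",p,plane("side",sd(*p),.08))
for z in(.08,):print("latch",plane("scene",sc(148,215),z))
E
```

```text
scene (158, 32) [ 0.4415 -0.4663  0.08  ]
scene (360, 62) [ 0.4044 -0.3251  0.08  ]
scene (42, 205) [ 0.6197 -0.4102  0.08  ]
scene (285, 215) [ 0.5558 -0.2708  0.08  ]
side (427, 135) [ 0.3927 -0.3482  0.08  ]
side (677, 35) [ 0.5691 -0.2932  0.08  ]
side (790, 205) [ 0.6069 -0.4362  0.08  ]
latch [ 0.596  -0.3457  0.08  ]
```

```bash
python3 - <<'E'
from h import *
np.set_printoptions(precision=4,suppress=True)
sc=lambda x,y:S(x,y,150,145,5); sd=lambda x,y:S(x-400,y,250,365,2.5)
A=tri(sc(360,62),sd(427,135));D=tri(sc(42,205),sd(790,205));print(A,D,(A+D)/2)
print(bot.get_obs()["time"])
from scipy.spatial.transform import Rotation as R
q=bot.get_obs()["tool_rot"];print(R.from_quat(np.roll(q,-1)).as_matrix())
E
```

```text
[ 0.3925 -0.3375  0.0671] [ 0.6101 -0.4259  0.0657] [ 0.5013 -0.3817  0.0664]
0.15
[[-0.9342  0.3567 -0.0004]
 [ 0.3567  0.9342 -0.0009]
 [ 0.0001 -0.0009 -1.    ]]
```

Measured: the chalk is centred at (0.579,-0.014) with yaw about -3°, and its top sits at 0.070 (expected 0.073). Tongs origin is ≈(0.494,0.330), heading 27.4°, with spacings matching the text. Box middle is ≈(0.50,-0.38), yaw ≈17°. Moving above the tongs.

>>> arm_command(targets=[0.0912,-0.0344,-0.014,0,0,0,0,0.0912,-0.0344,-0.014,0,0,0,0,0.0912,-0.0344,-0.014,0,0,0,0,0.0912,-0.0344,-0.014,0,0,0,0,0.0912,-0.0344,-0.014,0,0,0,0,0.0912,-0.0344,-0.014,0,0,0,0,0.0912,-0.0344,-0.014,0,0,0,0,0.0912,-0.0344,-0.014,0,0,0,0,0.0912,-0.0344,-0.014,0,0,0,0,0.0912,-0.0344,-0.014,0,0,0,0])

```text
time: 1.15
ee_pos: [0.4953, 0.3291, 0.4046]
tool_rot: [-0.0, 0.181, 0.983, -0.0]
force: [1.0, 0.8, 0.4]
gripper_width: 0.0911
grip_force: 0.0
```

>>> arm_command(targets=[0.0912,0,0,0,0,0,8.2,0.0912,0,0,0,0,0,8.2,0.0912,0,0,0,0,0,8.2,0.0912,0,0,0,0,0,8.2,0.0912,0,0,0,0,0,8.2,0.0912,0,0,0,0,0,8.2,0.0912,0,0,0,0,0,8.2,0.0912,0,0,0,0,0,8.2,0.0912,0,0,0,0,0,8.2,0.0912,0,0,0,0,0,8.2])

```text
time: 2.15
ee_pos: [0.4943, 0.3303, 0.4045]
tool_rot: [-0.0, 0.784, 0.621, -0.0]
force: [-0.4, 0.7, -0.2]
gripper_width: 0.0912
grip_force: 0.0
```

>>> arm_command(targets=[0.0912,0,0,0.02,0,0,8.2,0.0912,0,0,0.02,0,0,8.2,0.0912,0,0,0.02,0,0,8.2,0.0912,0,0,0.02,0,0,8.2,0.0912,0,0,0.02,0,0,8.2,0.0912,0,0,0.02,0,0,8.2,0.0912,0,0,0,0,0,0,0.0912,0,0,0,0,0,0])

```text
time: 2.95
ee_pos: [0.4945, 0.3304, 0.2849]
tool_rot: [0.0, 0.97, 0.243, -0.0]
force: [0.4, -0.6, -0.5]
gripper_width: 0.0913
grip_force: 0.0
```

```bash
cat >> h.py <<'E'
from scipy.spatial.transform import Rotation as Rot
WI=optics.camera_info("wrist")
def pose():
    o=bot.get_obs();return Rot.from_quat(np.roll(o["tool_rot"],-1)).as_matrix(),np.array(o["ee_pos"])
def wrist_plane(uv,z,pz):   # fisheye pixel -> world point on plane z
    Rm,p=pz;T=WI["tool_from_camera"];d=(np.array(uv)-[WI["cx"],WI["cy"]])/WI["fx"];r=np.hypot(*d)+1e-12
    v=Rm@T[:3,:3]@np.r_[d/r*np.sin(r),np.cos(r)];o=Rm@T[:3,3]+p
    return o+v*(z-o[2])/v[2]
E
python3 - <<'E'
from h import *
p=pose();print(p,bot.get_obs()["qpos"],bot.get_obs()["time"])
np.savez("w1.npz",R=p[0],p=p[1])
cv2.imwrite("pics/w1.png",optics.get_image("wrist")[:,:,::-1])
E
```

```text
(array([[ 8.81646745e-01,  4.71909642e-01, -5.54196746e-04],
       [ 4.71909549e-01, -8.81646919e-01, -2.95984748e-04],
       [-6.28283910e-04, -5.76747333e-07, -9.99999803e-01]]), array([0.49446108, 0.33039127, 0.28490824])) [ 4.88663372e-01  5.88446242e-01  1.55064341e+00 -1.39655093e-06
  1.00313129e+00  1.56800493e+00] 2.95
```

View pics/w1.png

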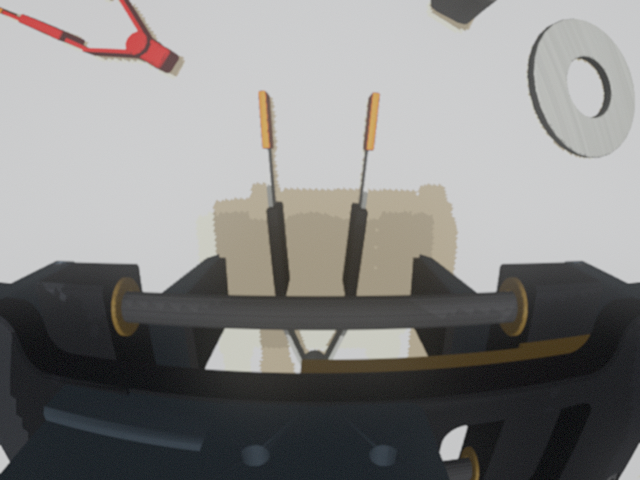

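The wrist view shows the tongs nicely centred between the fingers: jaw fronts at (265,92) and (375,95), grip fronts at (277,206) and (358,207), pivot at ~(315,355). Checking the small offsets numerically.

```bash
python3 - <<'E'
from h import *
np.set_printoptions(precision=4,suppress=True)
w=np.load("w1.npz");p=(w["R"],w["p"])
f=lambda a,b,z:(wrist_plane(a,z,p)+wrist_plane(b,z,p))/2
j=f((264.5,92),(375,94.5),.028);j2=f((267.5,148),(368,150),.028);g=f((277,206),(358,207.5),.034);pv=wrist_plane((315,355),.03,p)
for n,x in zip(("jawfront","jawback","gripfront","pivot"),(j,j2,g,pv)):print(n,x,(p[0].T@(x-p[1])))
E
```

```text
jawfront [0.5874 0.3794 0.028 ] [0.1052 0.0007 0.2568]
jawback [0.5549 0.3634 0.028 ] [ 0.069  -0.0006  0.2569]
gripfront [0.5227 0.3463 0.034 ] [ 0.0326 -0.0007  0.2509]
pivot [0.4262 0.2969 0.03  ] [-0.0759 -0.0027  0.255 ]
```

Aligned within 2 mm and 1°. Descending to a TCP height of 0.195, then closing gently to 0.053.

>>> arm_command(targets=[0.0912,0,0,0.02,0,0,0,0.0912,0,0,0.02,0,0,0,0.0912,0,0,0.02,0,0,0,0.0912,0,0,0.015,0,0,0,0.0912,0,0,0.01,0,0,0,0.0912,0,0,0.005,0,0,0,0.0912,0,0,0,0,0,0], grip_force=20)

```text
time: 3.7
ee_pos: [0.4945, 0.3305, 0.1949]
tool_rot: [-0.0, 0.97, 0.242, 0.0]
force: [-0.3, -0.1, 0.0]
gripper_width: 0.0912
grip_force: 0.0
```

>>> arm_command(targets=[0.075,0,0,0,0,0,0,0.07,0,0,0,0,0,0,0.065,0,0,0,0,0,0,0.06,0,0,0,0,0,0,0.057,0,0,0,0,0,0,0.055,0,0,0,0,0,0,0.053,0,0,0,0,0,0,0.053,0,0,0,0,0,0,0.053,0,0,0,0,0,0], grip_force=20)

```text
time: 4.6
ee_pos: [0.4946, 0.3305, 0.1951]
tool_rot: [-0.0, 0.971, 0.241, 0.0]
force: [0.1, 1.1, 5.1]
gripper_width: 0.0532
grip_force: 6.0
```

>>> arm_command(targets=[0.053,0,0,-0.005,0,0,0,0.053,0,0,-0.01,0,0,0,0.053,0,0,-0.015,0,0,0,0.053,0,0,-0.02,0,0,0,0.053,0,0,-0.02,0,0,0,0.053,0,0,-0.02,0,0,0,0.053,0,0,-0.015,0,0,0,0.053,0,0,-0.01,0,0,0,0.053,0,0,-0.005,0,0,0,0.053,0,0,0,0,0,0])

```text
time: 5.6
ee_pos: [0.4944, 0.3303, 0.3152]
tool_rot: [-0.0, 0.971, 0.241, 0.0]
force: [-0.1, -0.8, -1.6]
gripper_width: 0.0527
grip_force: 4.2
```

```bash
python3 - <<'E'
from h import *
p=pose();print(p,bot.get_obs()["qpos"],bot.get_obs()["time"])
a=optics.get_image("wrist")[:,:,::-1][60:380,140:500];b=optics.get_image("side")[:,:,::-1][100:260,200:380]
cv2.imwrite("pics/l1.png",np.hstack([a,cv2.resize(b,(360,320))]))
E
```

```text
(array([[ 8.83775034e-01,  4.67911742e-01,  5.40173670e-04],
       [ 4.67911668e-01, -8.83775199e-01,  2.62673666e-04],
       [ 6.00300185e-04,  2.06091347e-05, -9.99999820e-01]]), array([0.4943925 , 0.33034552, 0.31516885])) [ 4.88655110e-01  5.49236929e-01  1.52453933e+00 -2.47149375e-05
  1.06721613e+00  1.57253694e+00] 5.6
```

View pics/l1.png

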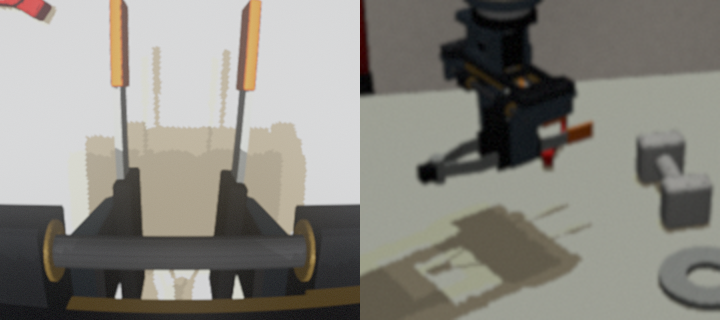

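Tongs lifted and level, gripped by the black grips. Jaw backs are at wrist ≈(260,145) and (385,148), jaw fronts beyond the crop top. Computing the jaws' place in the tool frame and the move to the chalk.

```bash
python3 - <<'E'
from h import *
np.set_printoptions(precision=4,suppress=True)
p=(np.eye(3),np.zeros(3))
f=lambda a,b,z:(wrist_plane(a,z,p)+wrist_plane(b,z,p))/2
for a,b,z in [((260,146),(386,149),.167),((258,60),(395,61),.167),((267,240),(376,240),.161)]:print(f(a,b,z), wrist_plane(b,z,p)-wrist_plane(a,z,p))
# chalk pose fit to the side/scene corner pixels
sc=lambda x,y:S(x,y-300,240,205,5); sd=lambda x,y:S(x-400,y-300,295,260,5)
o1=np.array([sd(543,422),sd(660,418),sd(651,372),sd(546,375),sd(543,505),sd(660,497)])
o2=np.array([sc(165,358),sc(127,398),sc(170,418),sc(212,370),sc(127,455),sc(168,470)])
def res(v):
    c,s=np.cos(v[3]),np.sin(v[3]);R2=np.array([[c,-s],[s,c]])
    L=np.array([[-24,-16],[24,-16],[24,16],[-24,16]])/1000@R2.T+v[:2]
    t=np.c_[L,np.full(4,v[2]+.048)];b=np.c_[L,np.full(4,v[2])]
    return np.r_[(proj("side",np.r_[t,b[:2]])-o1).ravel(),(proj("scene",np.r_[t,b[1:3]])-o2).ravel()]
r=least_squares(res,[.58,-.014,.025,-.05]);print(r.x,np.degrees(r.x[3]),np.abs(r.fun).max())
E
```

```text
[0.0687 0.0019 0.167 ] [-0.0011  0.0498  0.    ]
[0.1043 0.0033 0.167 ] [-0.0001  0.0544  0.    ]
[0.0325 0.0013 0.161 ] [0.     0.0428 0.    ]
[ 0.5794 -0.0142  0.0235 -0.0774] -4.435313026107873 1.5608835006164838
```

>>> arm_command(targets=[0.053,0,0,0,0,0,2,0.053,0,0,0,0,0,4,0.053,0,0,0,0,0,5,0.053,0,0,0,0,0,5,0.053,0,0,0,0,0,5,0.053,0,0,0,0,0,4,0.053,0,0,0,0,0,3,0.053,0,0,0,0,0,2,0.053,0,0,0,0,0,0])

```text
time: 6.6
ee_pos: [0.4942, 0.3303, 0.3139]
tool_rot: [0.0, 1.0, -0.019, -0.001]
force: [0.5, 0.3, -1.2]
gripper_width: 0.0531
grip_force: 4.2
```

>>> arm_command(targets=[0.053,0.001,0.01,0,0,0,0,0.053,0.001,0.02,0,0,0,0,0.053,0.001,0.03,0,0,0,0,0.053,0.001,0.03,0,0,0,0,0.053,0.001,0.03,0,0,0,0,0.053,0.001,0.03,0,0,0,0,0.053,0.001,0.03,0,0,0,0,0.053,0.001,0.03,0,0,0,0,0.053,0.001,0.03,0,0,0,0,0.053,0.0015,0.03,0,0,0,0])

```text
time: 7.6
ee_pos: [0.4945, 0.0585, 0.3146]
tool_rot: [0.0, 1.0, -0.018, -0.0]
force: [0.2, -0.1, -0.7]
gripper_width: 0.053
grip_force: 4.2
```

>>> arm_command(targets=[0.053,0,0.03,0,0,0,0,0.053,0,0.02,0,0,0,0,0.053,0,0.013,0,0,0,0,0.053,0,0.0055,0,0,0,0,0.053,0,0,0,0,0,0,0.053,0,0,0,0,0,0])

```text
time: 8.2
ee_pos: [0.4924, -0.0078, 0.3147]
tool_rot: [-0.0, 1.0, -0.018, -0.0]
force: [0.8, -1.2, -0.2]
gripper_width: 0.0531
grip_force: 4.2
```

```bash
python3 - <<'E'
from h import *
p=pose();print(p,bot.get_obs()["qpos"],bot.get_obs()["time"])
np.savez("w2.npz",R=p[0],p=p[1])
a=optics.get_image("wrist")[:,:,::-1][0:300,170:470];cv2.imwrite("pics/w2.png",cv2.resize(a,(600,600),interpolation=cv2.INTER_CUBIC))
E
```

```text
(array([[ 9.99346456e-01, -3.61476417e-02, -9.36540367e-05],
       [-3.61476267e-02, -9.99346449e-01,  1.57528202e-04],
       [-9.92871020e-05, -1.54039880e-04, -9.99999983e-01]]), array([ 0.49244445, -0.00776154,  0.31467676])) [-1.37118544e-01  4.30041582e-01  1.77402949e+00  1.77691607e-04
  9.37635897e-01  1.46972815e+00] 8.2
```

View pics/w2.png

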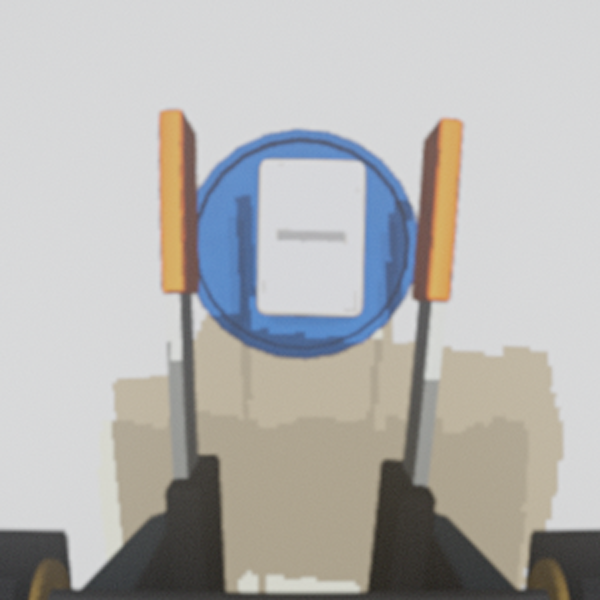

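The chalk lies between the jaws in the wrist view. Crop coordinates: chalk top corners (258,158), (365,158), (364,317), (257,315), jaw fronts at x≈172 and 452, jaw backs at ≈175 and 441.

```bash
python3 - <<'E'
from h import *
np.set_printoptions(precision=4,suppress=True)
w=np.load("w2.npz");p=(w["R"],w["p"]);I=(np.eye(3),np.zeros(3))
c=lambda x,y:(170+x/2,y/2)
P4=[p[0].T@(wrist_plane(c(*q),.073,p)-p[1]) for q in [(258,158),(365,158),(364,317),(257,315)]]
print(np.array(P4),np.mean(P4,0))
e=(P4[0]+P4[1]-P4[2]-P4[3]);print("chalk yaw in tool",np.degrees(np.arctan2(e[1],e[0])))
m=lambda a,b,z:(wrist_plane(c(*a),z,I)+wrist_plane(c(*b),z,I))/2
jf=m((160,111),(463,120),.167);jb=m((162,290),(452,299),.167);print(jf,jb,np.degrees(np.arctan2(*(jf-jb)[[1,0]])))
E
```

```text
[[ 0.1109 -0.012   0.2417]
 [ 0.1111  0.0196  0.2417]
 [ 0.0629  0.0194  0.2417]
 [ 0.0635 -0.0123  0.2417]] [0.0871 0.0037 0.2417]
chalk yaw in tool 0.32565907159161955
[0.1057 0.0026 0.167 ] [0.0689 0.0017 0.167 ] 1.396175071165591
```

>>> arm_command(targets=[0.053,0,0.0032,0,0,0,-1.1,0.053,0,0,0.005,0,0,0,0.053,0,0,0.01,0,0,0,0.053,0,0,0.015,0,0,0,0.053,0,0,0.015,0,0,0,0.053,0,0,0.015,0,0,0,0.053,0,0,0.012,0,0,0,0.053,0,0,0.007,0,0,0,0.053,0,0,0.0045,0,0,0,0.053,0,0,0,0,0,0])

```text
time: 9.25
ee_pos: [0.4923, -0.0114, 0.2307]
tool_rot: [-0.0, 1.0, -0.009, -0.0]
force: [-0.1, 0.5, -0.7]
gripper_width: 0.053
grip_force: 4.2
```

```bash
python3 - <<'E'
from h import *
p=pose();print(p,bot.get_obs()["force"],bot.get_obs()["time"])
a=optics.get_image("wrist")[:,:,::-1][0:300,170:470];b=optics.get_image("side")[:,:,::-1][210:330,270:390]
cv2.imwrite("pics/w3.png",np.hstack([cv2.resize(x,(400,400),interpolation=cv2.INTER_CUBIC) for x in(a,b)]))
E
```

```text
(array([[ 9.99848396e-01, -1.73956311e-02, -7.59142860e-04],
       [-1.73955693e-02, -9.99848682e-01,  8.79348440e-05],
       [-7.60557670e-04, -7.47157905e-05, -9.99999708e-01]]), array([ 0.49225229, -0.01142561,  0.23073904])) [-0.10788214  0.47325396 -0.7241818 ] 9.25
```

View pics/w3.png

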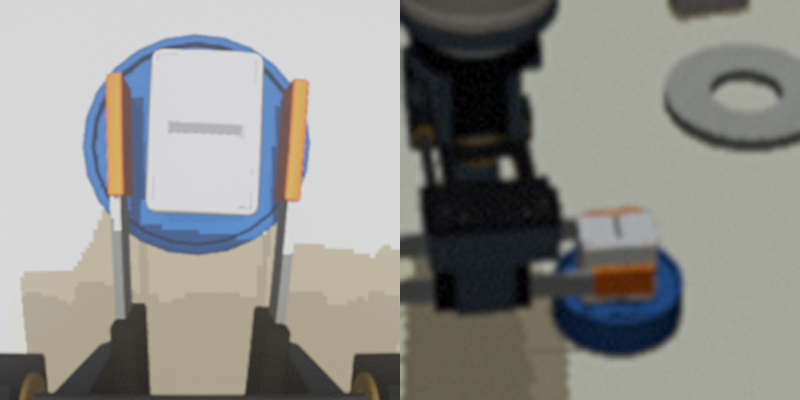

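The jaws (orange, crop x≈117 and 297) straddle the chalk (150–262) with clearance on both sides, and they sit at chalk height in the side view. Squeezing.

>>> arm_command(targets=[0.051,0,0,0,0,0,0,0.049,0,0,0,0,0,0,0.047,0,0,0,0,0,0,0.045,0,0,0,0,0,0,0.043,0,0,0,0,0,0,0.041,0,0,0,0,0,0,0.036,0,0,0,0,0,0,0.03,0,0,0,0,0,0,0.03,0,0,0,0,0,0,0.03,0,0,0,0,0,0], grip_force=25)

```text
time: 10.35
ee_pos: [0.4924, -0.0115, 0.2312]
tool_rot: [0.0, 1.0, -0.009, 0.0]
force: [0.1, -0.2, 0.2]
gripper_width: 0.0424
grip_force: 24.9
```

>>> arm_command(targets=[0.03,0,0,-0.004,0,0,0,0.03,0,0,-0.008,0,0,0,0.03,0,0,-0.012,0,0,0,0.03,0,0,-0.02,0,0,0,0.03,0,0,-0.025,0,0,0,0.03,0,0,-0.025,0,0,0,0.03,0,0,-0.025,0,0,0,0.03,0,0,-0.02,0,0,0,0.03,0,0,-0.012,0,0,0,0.03,0,0,-0.005,0,0,0])

```text
time: 11.35
ee_pos: [0.4923, -0.0115, 0.389]
tool_rot: [0.0, 1.0, -0.009, 0.001]
force: [0.3, 0.5, -2.3]
gripper_width: 0.0423
grip_force: 24.9
```

>>> arm_command(targets=[0.03,0,0,0,0,0,2,0.03,0,0,0,0,0,4,0.03,0,0,0,0,0,6,0.03,0,0,0,0,0,6,0.03,0,0,0,0,0,6,0.03,0,0,0,0,0,6,0.03,0,0,0,0,0,4,0.03,0,0,0,0,0,3,0.03,0,0,0,0,0,2,0.03,0,0,0,0,0,0])

```text
time: 12.35
ee_pos: [0.4921, -0.0115, 0.387]
tool_rot: [0.0, 0.94, -0.342, -0.0]
force: [0.6, 0.1, -1.8]
gripper_width: 0.0423
grip_force: 24.9
```

```bash
python3 - <<'E'
from h import *
p=pose();print(p,bot.get_obs()["force"],bot.get_obs()["time"])
tip=np.array([.501,-.382]);x=p[0][:2,0]
d=np.r_[tip-.087*x,p[1][2]]-p[1];print("tool shift",p[0].T@d)
E
```

```text
(array([[ 7.65565800e-01, -6.43357082e-01, -8.19731332e-04],
       [-6.43357214e-01, -7.65566117e-01,  1.25893338e-04],
       [-7.08552903e-04,  4.31000432e-04, -9.99999656e-01]]), array([ 0.49210264, -0.01147794,  0.38698216])) [ 0.63842885  0.11280241 -1.83471222] 12.35
tool shift [1.58189599e-01 2.77934932e-01 7.70437863e-06]
```

>>> arm_command(targets=[0.03,0.0034,0.006,0,0,0,0,0.03,0.0068,0.012,0,0,0,0,0.03,0.0114,0.0201,0,0,0,0,0.03,0.0114,0.0201,0,0,0,0,0.03,0.0114,0.0201,0,0,0,0,0.03,0.0114,0.0201,0,0,0,0,0.03,0.0114,0.0201,0,0,0,0,0.03,0.0114,0.0201,0,0,0,0])

```text
time: 13.15
ee_pos: [0.4627, -0.17, 0.3872]
tool_rot: [0.0, 0.94, -0.342, -0.0]
force: [-0.5, -0.5, -2.1]
gripper_width: 0.0422
grip_force: 24.9
```

>>> arm_command(targets=[0.03,0.0114,0.0201,0,0,0,0,0.03,0.0114,0.0201,0,0,0,0,0.03,0.0114,0.0201,0,0,0,0,0.03,0.0114,0.0201,0,0,0,0,0.03,0.0114,0.0201,0,0,0,0,0.03,0.0114,0.0201,0,0,0,0,0.03,0.0068,0.012,0,0,0,0,0.03,0.0034,0.006,0,0,0,0,0.03,0,0,0,0,0,0,0.03,0,0,0,0,0,0])

```text
time: 14.15
ee_pos: [0.4345, -0.3243, 0.3872]
tool_rot: [-0.0, 0.94, -0.342, -0.0]
force: [0.4, -0.2, -1.3]
gripper_width: 0.0421
grip_force: 24.9
```

```bash
python3 - <<'E'
from h import *
p=pose();o=bot.get_obs();print(p,o["force"],o["grip_force"],o["time"])
np.savez("w4.npz",R=p[0],p=p[1])
a=optics.get_image("wrist")[:,:,::-1][0:400,120:520];b=optics.get_image("scene")[:,:,::-1][110:270,140:300]
cv2.imwrite("pics/w4.png",np.hstack([cv2.resize(x,(400,400),interpolation=cv2.INTER_CUBIC) for x in(a,b)]))
E
```

```text
(array([[ 7.66200194e-01, -6.42601911e-01, -2.16870143e-04],
       [-6.42601774e-01, -7.66200191e-01,  4.76619359e-04],
       [-4.72442456e-04, -2.25824706e-04, -9.99999863e-01]]), array([ 0.43453811, -0.32434778,  0.38715669])) [ 0.35551407 -0.1959855  -1.33305199] 24.939418137073517 14.15
```

View pics/w4.png

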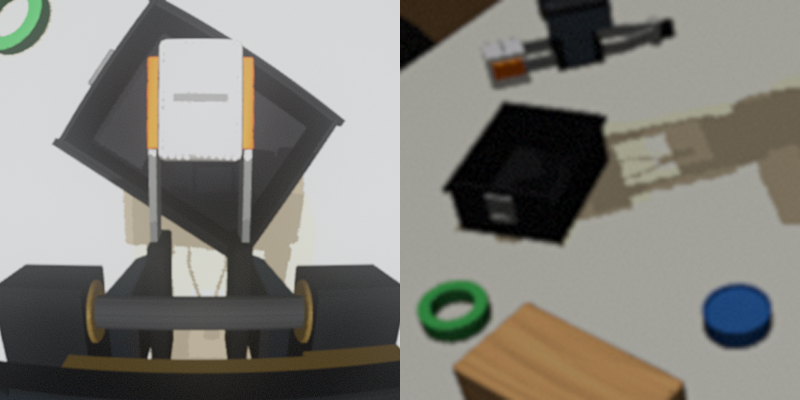

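The chalk is held firmly between the jaws over the box. Rim corners in the wrist crop are at (55,142), (342,122) and (155,3). Checking the box centre with them.

```bash
python3 - <<'E'
from h import *
np.set_printoptions(precision=4,suppress=True)
w=np.load("w4.npz");p=(w["R"],w["p"])
a,b,c=[wrist_plane((x+120,y),.08,p) for x,y in[(55,142),(342,122),(155,3)]]
print(a,b,c,np.linalg.norm(a-c),np.linalg.norm(b-c))
m=(a+b)/2;tip=p[1]+p[0]@[.087,0.001,.18];d=tip-m;u=(c-b)/np.linalg.norm(c-b)
ch=[wrist_plane((x+120,y),p[1][2]-.206+.048,p) for x,y in[(160,40),(242,40),(242,160),(160,160)]]
print("centre",m,"tip",tip,"chalk",np.mean(ch,0),"off along/across",d@u,d@np.array([-u[1],u[0],0]))
E
```

```text
[ 0.5691 -0.2853  0.08  ] [ 0.4337 -0.4721  0.08  ] [ 0.6021 -0.4187  0.08  ] 0.1374205889435826 0.17667208395160477
centre [ 0.5014 -0.3787  0.08  ] tip [ 0.5005 -0.3809  0.2071] chalk [ 0.5006 -0.38    0.2292] off along/across -0.0015363528116575072 -0.0018252056320280459
```

Measured centre offset is about 2 mm, the rim sizes match (137 x 177), and the chalk underside is about 0.10 m above the rim. Settling briefly, then handing in.

>>> arm_command(targets=[0.03,0,0,0,0,0,0,0.03,0,0,0,0,0,0,0.03,0,0,0,0,0,0])

```text
time: 14.55
ee_pos: [0.4347, -0.3246, 0.3872]
tool_rot: [0.0, 0.94, -0.342, 0.0]
force: [-0.3, -0.1, -2.1]
gripper_width: 0.0421
grip_force: 24.9
```

```bash
python3 -c "
from station import finish_job
print(finish_job())"
```

```text
the job is handed in; nothing more can be done
None
```

I handed the job in at about 14.6 s with the chalk held in the squeezed steel tongs, about 10 cm above the rim and within about 2 mm of the middle of the storage box; the hand-in returned no verdict.

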